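# Tuck the backing plate under the typodont keeper and hold it flat

## Robot

A 7-joint arm with a two-finger parallel gripper is mounted at the origin on the work surface. World frame = base frame: x ahead of the robot, y to its left, z up, the work surface at z = 0. Lengths are in m, angles in rad, forces in N, time in s.
With the tool pointing down it reaches from about 0.425 to 0.925 m from the base axis. Payload 6.8 kg.
Tool frame: the origin (TCP) lies midway between the tips of the shut fingers; the grasp point (between the pads) lies 19 mm behind it; z points along the fingers, y is the line along which they close (so a half turn about z gives the same grasp; the last joint's range is limited). The gripper opens to 88 mm and grips with 3 to 60 N. Pads are 20 mm wide; open, the fingers measure 115 mm over their backs; the gripper's body (75 mm by 178 mm) begins 61 mm behind the grasp point.
Start: joints at [-1.255, 0.477, 0.022, 1.555, -0.011, 1.109, -0.083], TCP at [0.278, 0.615, 0.223] pointing down, gripper open.
Joint ranges: [-2.96, 2.96], [-0.34, 2.1], [-1.41, 1.46], [0.24, 2.44], [-1.37, 4.51], [0.17, 1.92], [-2.96, 2.96]. Speed limits (rad/s): [2.39, 2.39, 3.14, 3.14, 3.14, 3.14, 3.14].

## Interface

Orientations are given as a rotation vector (axis times angle).
In Python, from workcell import * gives the robot as it stands.
- The arm moves only by the tool move_arm, never from a script. Its argument "rows" is a list of rows, each a list of 3 entries, a list of its own where there are three numbers: the shift along the tool's x, y, z scaled (see below), then the turn, a rotation vector about the tool's x, y, z scaled (see below), then the opening, from 0 (shut) to 1 (fully open). A call has 1 to 8 rows; each row is the pose to reach, as a shift and turn from the pose commanded when the call began, along the tool's axes at that moment, turning the shorter way round; what a row does not reach only later rows make up. The controller multiplies each number of a shift by 0.15 m and each number of a turn by 180 degrees. A row lasts 1/12 s, in which the tool goes at most 41.7 mm and 7.16 degrees, less where a joint would pass 70% of its speed; a pose out of reach is approached as far as the arm can. A call with a number of a shift or a turn outside -1 to 1 is refused whole. A call with a gripper value outside its range is refused whole. The fingers move at their own pace and stop on an object; "force" is the grip in N (left out, the last holds). Time passes only in rows, so rows that repeat a pose let the fingers close. It gives the time, the measured TCP pose, the force, the opening and the grip force at its end, in the units of the state.
- read_state(): the state, without advancing time (a new reading comes with each control period).
- capture(name): name is "side" or "top" or "wrist"; returns a dict with "image" (400x640x3 uint8, red, green, blue), "fx", "fy", "cx", "cy" (pixels), "eye" and "orientation" of the camera in the world; the wrist camera has in their place "mount" (4x4, takes a point from camera to tool coordinates, whose origin is the TCP and whose axes are the flange's). Camera axes: x right, y down, z forward; pixel columns grow to the right and rows downward; lengths in m; the calibration is good to about 2 mm. A picture is of the moment at which its call begins: read the wrist's pose just before it. There is no depth.
- finish_job(): hands the job in; it is judged then, once.
The state is a dict: "time": time; "q": joint angles; "joint_vel": joint speeds; "joint_torque": joint torques, N m; "tool_pos": TCP position; "ee_rot": TCP orientation; "contact_force": force on the tool from outside, world axes, zero at the start; "wrist_torque": the same for the moment, N m; "opening": opening from 0.0 (shut) to 1.0 (fully open); "grasp_force": force on a finger pad.
Only numpy, scipy, OpenCV 4.12 (cv2) and the standard library are available. Lean on these libraries where they do the work, as an engineer would, in place of code of your own. Each camera call takes 0.05 s, during which the arm holds its last target. There are 200 camera calls.

## Task

Pick up the flat metal backing plate from the dark mat by its upright rib, lay it on the clamped steel typodont base with its front edge towards the hinged keeper, and slide that edge squarely about 3 cm in under the keeper's turned-up lip without lifting the keeper. Then press the plate flat on the base with a light steady push (about 10 newtons) and finish while still holding it pressed there: do not let go. Leave the pink dental model, plier, bite block and jar where they are.

Things in the scene. Friction and masses are not known exactly. Their poses are not given: they have to be found in the camera images.
- plate: Bare aluminium backing plate 100 (x) x 56 (y) x 4 mm, about 0.1 kg, loose on the mat. An upright rib on top (36 mm long in x, 10 mm thick in y, top 28 mm above the underside, centred at x = -22 mm, y = 0) is gripped by its long sides. Origin: centre of the underside; +x points to the front edge (the end farther from the rib), z up.
- plate_edge (a point): Middle of the plate's front edge, at the underside: 50 mm ahead of the plate's origin along its +x.
- plate_rib (a point): Middle of the top of the plate's rib, 22 mm behind the plate's origin and 28 mm above its underside; same axes as the plate.
- base: Steel plate in a grey bench clamp, fixed. Origin on the bench; flat steel top 36 mm above it, x = -120 to 80, y = -55 to 55 mm. The plate is tucked along +x: x = -120 to -12 is bare, the keeper covers -12 to 62. Runners under the keeper leave a channel y = -39 to 39 from x = -3, closed at x = 52. Clamp jaws (x 0 to 60, |y| 55 to 69) stand 4 mm above the top; a screw with cross bar reaches y = -95.
- keeper (a joint): Angle (rad) of the keeper, a hinged aluminium leaf 90 mm wide, 4 mm thick, lapped over the far half of the base; hinge along the base's y at its x = 62 mm. 0 = down, its underside 6 mm above the steel top (the 4 mm plate passes with 2 mm to spare); positive = front edge lifted (0.08 is about 6 mm). It weighs 0.12 kg, lifts easily and falls back by its own weight.
- keeper_lip (a point): Middle of the keeper's turned-up front lip: base x = -12, y = 0, 46 mm above the bench when down. The lip's lower face slopes from 7 mm above the steel top at x = -4 to 12 mm at its tip (x = -13); its upper edge is 14.5 mm above the steel top.
- mat: Dark rubber mat 170 x 130 x 4 mm fixed on the bench, on which the plate lies at the start. Origin: centre of the underside.
- model: Bystander: pink dental model with white teeth, 55 x 65 x 27 mm. Origin: centre of the underside.
- plier: Bystander: chrome Weingart plier lying flat between base and mat, 140 mm long along its x, 58 mm wide, 12 mm high. Origin: near its pivot, at the underside.
- bite_block: Bystander: stepped green silicone bite block 45 x 24 x 22 mm. Origin: centre of the underside.
- jar: Bystander: frosted glass jar, 64 mm across, 80 mm tall (130 mm with the instruments in it). Origin: centre of the underside.
Not all that is in view belongs to the job. Several things have the shape of the plate; the one meant has the colours described above.

How it is judged:
By the outcome, as a careful person would: the job done as asked, in the order asked, and still so for the second after the job is handed in, while the arm keeps its last pose, push and grip.
It also fails if it takes over 42 s, if anything falls off the work surface, if the arm or the gripper's body presses on something with over 40 N, if the wrist force passes 120 N, or if a joint passes its speed limit or range.

## Working session

There is one attempt and no reset: what is moved stays moved. The work goes in short steps, Python scripts to look and compute and a tool call to move; the robot and the scene stay as the last step left them, time stands still between calls to the robot, and variables do not carry over. Pictures are saved under pics/ and viewed, at most 10 in all, crops included, and the job is handed in when it is done.

Besides the shell and the picture viewer there is one more tool, called after ">>>" in YAML: its name, and indented under it one key for each argument. move_arm: Moves the arm, as the interface text tells. Its arguments: {"type":"object","properties":{"rows":{"type":"array","items":{"type":"array"}},"force":{"type":"number"}},"required":["rows"]}

```bash
mkdir -p pics; python3 - <<'E'
from workcell import *
import cv2,numpy as np
s=read_state();print({k:np.round(v,3) for k,v in s.items()})
for n in("side","top"):
    c=capture(n);cv2.imwrite(f"pics/{n}0.png",c["image"][:,:,::-1]);np.save(f"{n}0.npy",c,allow_pickle=True)
    print(n,{k:v for k,v in c.items() if k!="image"})
c=capture("wrist");cv2.imwrite("pics/wrist0.png",c["image"][:,:,::-1]);print({k:v for k,v in c.items() if k!="image"})
E
```

```text
{'time': np.float64(0.0), 'q': array([-1.255,  0.478,  0.022,  1.556, -0.011,  1.109, -0.083]), 'joint_vel': array([-0.   ,  0.001,  0.002, -0.001,  0.002, -0.   , -0.001]), 'joint_torque': array([ 1.0000e-03, -5.8287e+01,  1.5350e+00, -2.7259e+01, -5.4000e-02,
        1.7000e-02,  0.0000e+00]), 'tool_pos': array([0.277, 0.615, 0.222]), 'ee_rot': array([-6.610e-01, -3.071e+00,  3.000e-03]), 'contact_force': array([-0.024,  0.345, -0.541]), 'wrist_torque': array([-0.014,  0.004, -0.004]), 'grasp_force': np.float64(0.0), 'opening': np.float64(1.0)}
side {'fx': 436.75800383435103, 'fy': 436.75800383435103, 'cx': 324.55552740219787, 'cy': 197.00182051704599, 'eye': array([ 0.49657339, -0.79806721,  0.77379169]), 'orientation': array([-2.29586079,  0.18402925, -0.05502558])}
top {'fx': 399.5673427450942, 'fy': 399.5673427450942, 'cx': 320.4475244832678, 'cy': 200.36137959780646, 'eye': array([0.51986376, 0.00841814, 1.15048118]), 'orientation': array([-2.17196618,  2.20484949, -0.10478533])}
{'fx': 324.6012672223342, 'fy': 324.6012672223342, 'cx': 315.28528110551093, 'cy': 200.9414206302557, 'mount': array([[ 3.91886378e-04, -9.68477137e-01, -2.49102149e-01,
         6.79729020e-02],
       [ 9.99999654e-01,  1.96603742e-04,  8.08824868e-04,
         5.01492561e-04],
       [-7.34353978e-04, -2.49102380e-01,  9.68476879e-01,
        -1.62145002e-01],
       [ 0.00000000e+00,  0.00000000e+00,  0.00000000e+00,
         1.00000000e+00]])}
```

View pics/top0.png

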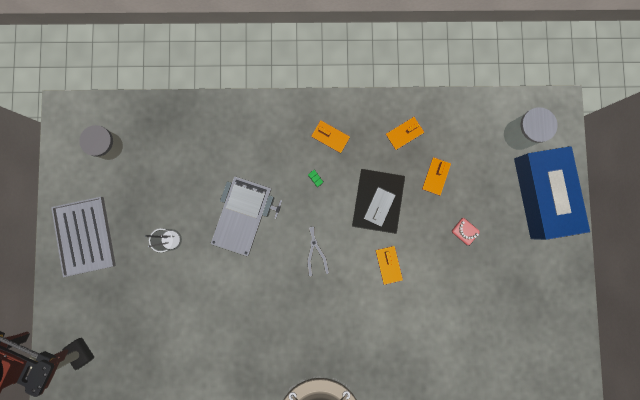

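View pics/side0.png

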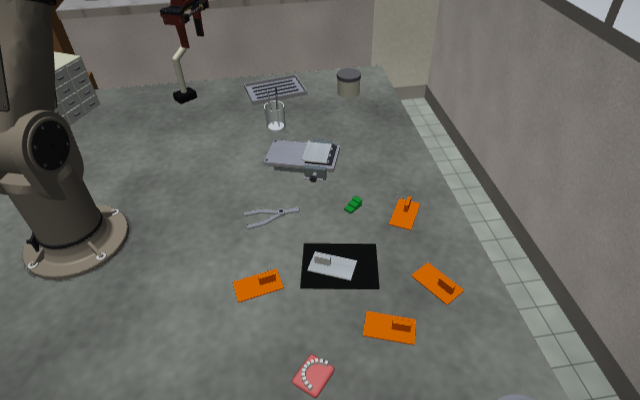

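Top view: the silver plate with its rib lies on the dark mat at (379,207). The four orange look-alikes are at (331,136), (405,133), (437,176) and (389,265). Only the bare-metal one on the mat fits the description. The base is at (242,215), with its keeper at the upper end. I'll confirm this in an enlarged crop.

```bash
cat > h.py <<'E'
import numpy as np,cv2
from scipy.spatial.transform import Rotation as R
def ray(c,u,v,T=None):
    d=np.array([(u-c["cx"])/c["fx"],(v-c["cy"])/c["fy"],1.])
    if "eye" in c: return np.array(c["eye"]),R.from_rotvec(c["orientation"]).apply(d)
    M=T@c["mount"]; return M[:3,3],M[:3,:3]@d
def onz(c,u,v,z,T=None):
    e,d=ray(c,u,v,T); return e+d*(z-e[2])/d[2]
def tri(r1,r2):
    (a,d),(b,e)=r1,r2; t=np.linalg.lstsq(np.c_[d,-e],b-a,rcond=None)[0]
    p,q=a+d*t[0],b+e*t[1]; return (p+q)/2,np.linalg.norm(p-q)
def proj(c,p,T=None):
    if "eye" in c: e=np.array(c["eye"]);Rm=R.from_rotvec(c["orientation"]).as_matrix()
    else: M=T@c["mount"];e=M[:3,3];Rm=M[:3,:3]
    x=Rm.T@(np.array(p)-e); return np.array([c["fx"]*x[0]/x[2]+c["cx"],c["fy"]*x[1]/x[2]+c["cy"]])
def tool(s):
    T=np.eye(4);T[:3,:3]=R.from_rotvec(s["ee_rot"]).as_matrix();T[:3,3]=s["tool_pos"];return T
E
python3 - <<'E'
from h import *
t=np.load("top0.npy",allow_pickle=True).item();s=np.load("side0.npy",allow_pickle=True).item()
a=t["image"][160:240,345:415,::-1];b=t["image"][170:260,205:285,::-1]
a2=s["image"][235:295,295:385,::-1];b2=s["image"][130:190,255:350,::-1]
f=lambda i:cv2.resize(i,(400,300),interpolation=cv2.INTER_CUBIC)
cv2.imwrite("pics/crop.png",np.vstack([np.hstack([f(a),f(b)]),np.hstack([f(a2),f(b2)])]))
for n,u,v,z in[("plate",379,207,.008),("base",242,215,.036),("model",466,231,.02),("plier",317,245,.01),("bb",316,179,.02),("jar",168,240,.08)]:
    print(n,onz(t,u,v,z).round(3))
# masks: bright plate on mat
for c,box,nm in((t,(160,240,345,415),"top"),(s,(235,295,295,385),"side")):
    y0,y1,x0,x1=box; g=c["image"][y0:y1,x0:x1].min(2)
    m=(g>130).astype(np.uint8); cs,_=cv2.findContours(m,0,2)
    k=max(cs,key=cv2.contourArea); r=cv2.minAreaRect(k); print(nm,cv2.contourArea(k),r, (cv2.boxPoints(r)+[x0,y0]).round(1).tolist())
    if nm=="top":
        P=[onz(c,*p,.008) for p in cv2.boxPoints(r)+[x0,y0]];print(np.round(P,4))
E
```

```text
plate [ 0.589 -0.179  0.008]
base [0.571 0.209 0.036]
model [ 0.517 -0.422  0.02 ]
plier [0.484 0.001 0.01 ]
bb [0.671 0.001 0.02 ]
jar [0.506 0.396 0.08 ]
top 603.5 ((34.221649169921875, 46.37628936767578), (18.98697280883789, 34.217166900634766), 23.96249008178711) [[363.6, 218.2], [377.5, 186.9], [394.8, 194.6], [380.9, 225.9]]
[[ 0.558  -0.1335  0.008 ]
 [ 0.6474 -0.1758  0.008 ]
 [ 0.6244 -0.2253  0.008 ]
 [ 0.5352 -0.1827  0.008 ]]
side 793.5 ((36.79829025268555, 29.882465362548828), (45.45625305175781, 20.304908752441406), 12.87500286102295) [[307.4, 269.7], [311.9, 249.9], [356.2, 260.0], [351.7, 279.8]]
```

View pics/crop.png

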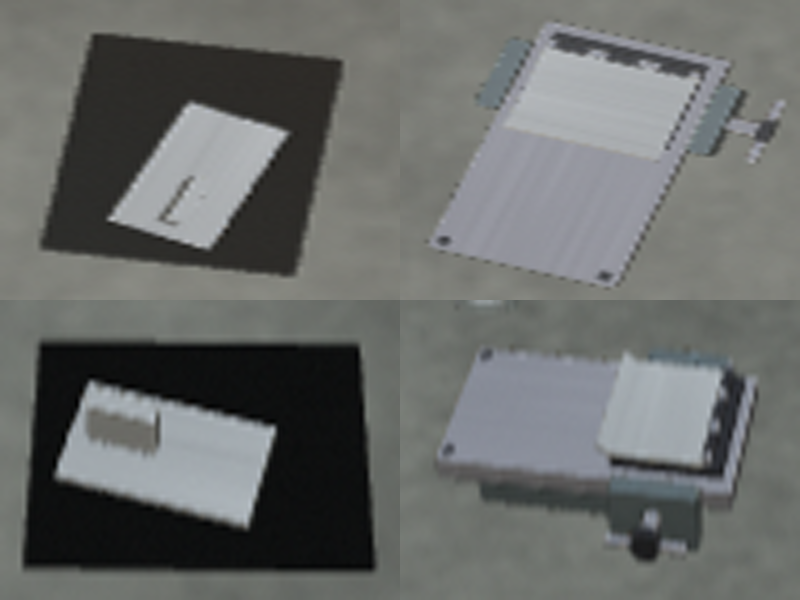

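The crop confirms it: bare silver plate with an upright rib at its lower-left end, so the front edge points up and right. The base has its keeper at the far end. From the top view the plate centre is near (0.591,-0.179), yaw -25.4°, 99 x 54 mm. I'll move over the base on the way, for wrist views.

>>> move_arm:
  rows:
    - [[-0.22,-0.14,0],[0,0,0],1]
    - [[-0.44,-0.28,0],[0,0,0],1]
    - [[-0.66,-0.42,0],[0,0,0],1]
    - [[-0.87,-0.56,0],[0,0,0],1]

```text
time: 0.48
tool_pos: [0.3628, 0.4832, 0.2223]
ee_rot: [0.661, 3.071, -0.001]
contact_force: [0.3, -0.0, 0.0]
opening: 0.998
grasp_force: 0.0
```

>>> move_arm:
  rows:
    - [[-0.22,-0.14,0],[0,0,0],1]
    - [[-0.44,-0.28,0],[0,0,0],1]
    - [[-0.66,-0.42,0],[0,0,0],1]
    - [[-0.87,-0.56,0],[0,0,0],1]

```text
time: 0.82
tool_pos: [0.4472, 0.3528, 0.2226]
ee_rot: [0.661, 3.071, -0.0]
contact_force: [0.3, -0.0, 0.2]
opening: 1.001
grasp_force: 0.0
```

>>> move_arm:
  rows:
    - [[-0.22,-0.14,0],[0,0,0],1]
    - [[-0.44,-0.28,0],[0,0,0],1]
    - [[-0.66,-0.42,0],[0,0,0],1]
    - [[-0.87,-0.56,0],[0,0,0],1]
    - [[-0.87,-0.56,0],[0,0,0],1]
    - [[-0.87,-0.56,0],[0,0,0],1]

```text
time: 1.32
tool_pos: [0.5319, 0.2217, 0.2225]
ee_rot: [0.669, 3.069, -0.001]
contact_force: [-1.0, 0.9, -0.1]
opening: 0.997
grasp_force: 0.0
```

```bash
python3 - <<'E'
from workcell import *
from h import *
s=read_state();c=capture("wrist");np.save("w1.npy",dict(c,T=tool(s)),allow_pickle=True);cv2.imwrite("pics/w1.png",c["image"][:,:,::-1])
print(s["time"],s["tool_pos"].round(4),s["ee_rot"].round(3),s["q"].round(2))
E
```

```text
1.3167 [0.5319 0.2217 0.2225] [ 6.690e-01  3.069e+00 -1.000e-03] [-0.65  0.32  0.18  1.81 -0.06  1.02  0.7 ]
```

View pics/w1.png

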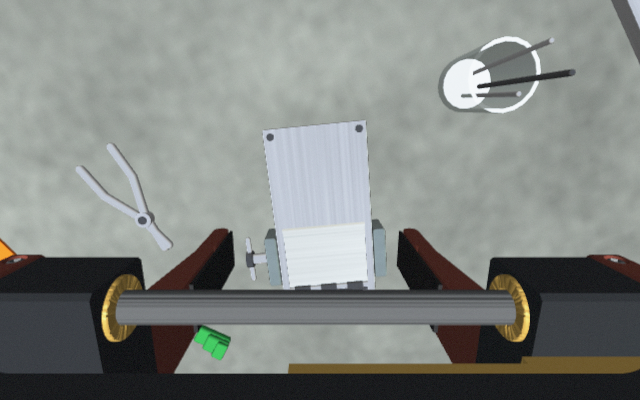

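Wrist view: the base's near corners are at (263,129) and (367,121), and the lip edge runs from (284,229) to (367,222). Plier, bite block and jar are clear of it. I'll take one shifted view for triangulation, then move on to the plate.

>>> move_arm:
  rows:
    - [[0,-0.15,-0.2],[0,0,0],1]
    - [[0,-0.3,-0.4],[0,0,0],1]
    - [[0,-0.3,-0.4],[0,0,0],1]
    - [[0,-0.3,-0.4],[0,0,0],1]

```text
time: 1.7
tool_pos: [0.5124, 0.1847, 0.2844]
ee_rot: [0.659, 3.069, 0.005]
contact_force: [-0.0, -0.5, 0.4]
opening: 1.002
grasp_force: 0.0
```

```bash
cat > corners.py <<'E'
from h import *
def lsd(img,minlen):
    g=cv2.cvtColor(img,cv2.COLOR_RGB2GRAY)
    L=cv2.createLineSegmentDetector().detect(g)[0][:,0]
    return [l for l in L if np.hypot(l[2]-l[0],l[3]-l[1])>minlen]
def sub(c,pts):
    g=cv2.cvtColor(c["image"],cv2.COLOR_RGB2GRAY)
    p=np.float32(pts).reshape(-1,1,2)
    return cv2.cornerSubPix(g,p,(4,4),(-1,-1),(3,40,.01))[:,0]
E
python3 - <<'E'
from workcell import *
from corners import *
s=read_state();c=capture("wrist");c=dict(c,T=tool(s));np.save("w2.npy",c,allow_pickle=True)
print(s["time"],s["tool_pos"].round(4))
a=np.load("w1.npy",allow_pickle=True).item()
p1=[(263,129),(367,121),(284,229),(367,222),(270,137),(359,128)]
q1=sub(a,p1)
P=[onz(a,*p,z,a["T"]) for p,z in zip(q1,[.036,.036,.0495,.0495,.036,.036])]
p2=[proj(c,p,c["T"]) for p in P]; q2=sub(c,p2)
for x,y,z,w in zip(q1,p2,q2,P): 
    t,e=tri(ray(a,*x,a["T"]),ray(c,*z,c["T"])); print(x.round(1),y.round(1),z.round(1),w.round(4),t.round(4),round(e,4))
for l in lsd(a["image"],25):
    if 230<l[0]<400 and 100<l[1]<300: print(l.round(1))
E
```

```text
1.7 [0.5124 0.1847 0.2844]
[263. 129.] [304.1 128.9] [304.1 128.9] [0.4583 0.1958 0.036 ] [0.4583 0.1958 0.036 ] 0.0
[367. 121.] [392.6 122.7] [392.6 122.7] [0.4962 0.2981 0.036 ] [0.4962 0.2981 0.036 ] 0.0
[284. 229.] [320.2 214.4] [318.3 215.2] [0.5634 0.1705 0.0495] [0.5695 0.1653 0.0278] 0.0001
[370.9 219.6] [394.6 206.6] [393.5 207.2] [0.5928 0.2608 0.0495] [0.5989 0.2613 0.0328] 0.0
[273.5 134.9] [312.9 133.9] [313.4 135.4] [0.4683 0.2032 0.036 ] [0.4691 0.2035 0.0411] 0.0017
[359. 128.] [385.6 128.6] [385.6 128.6] [0.4993 0.2878 0.036 ] [0.4993 0.2878 0.036 ] 0.0
[396.2 264.5 398.3 230.7]
[337.  282.  366.9 279.4]
[232.  231.9 234.2 265.7]
[323.1 288.5 360.6 288.5]
[361.9 288.6 406.9 289.2]
[233.7 265.8 221.  288.3]
[372.5 261.9 370.2 210.6]
[274.7 228.5 279.9 262. ]
[369.9 209.4 365.2 120.6]
[364.4 120.  261.9 130.1]
[366.6 278.2 363.8 223.2]
[373.6 231.9 375.7 274.4]
[235.7 293.1 185.6 291.7]
[396.9 293.6 236.9 293.6]
[279.7 283.1 274.3 241.9]
[363.2 222.2 283.2 229.7]
```

>>> move_arm:
  rows:
    - [[-0.2,-0.2,0.1],[0,0,0],1]
    - [[-0.4,-0.4,0.2],[0,0,0],1]
    - [[-0.6,-0.6,0.3],[0,0,0],1]
    - [[-0.66,-0.8,0.4],[0,0,0],1]
    - [[-0.66,-1.0,0.4],[0,0,0],1]

```text
time: 2.17
tool_pos: [0.5401, 0.0047, 0.2182]
ee_rot: [-0.658, -3.067, 0.005]
contact_force: [-0.2, -0.5, 0.2]
opening: 1.002
grasp_force: 0.0
```

>>> move_arm:
  rows:
    - [[-0.2,-0.2,0],[0,0,0],1]
    - [[-0.4,-0.4,0],[0,0,0],1]
    - [[-0.6,-0.6,0],[0,0,0],1]
    - [[-0.66,-0.8,0],[0,0,0],1]
    - [[-0.66,-0.97,0],[0,0,0],1]
    - [[-0.66,-0.97,0],[0,0,0],1]
    - [[-0.66,-0.97,0],[0,0,0],1]

```text
time: 2.75
tool_pos: [0.5706, -0.1672, 0.2209]
ee_rot: [-0.662, -3.068, 0.0]
contact_force: [1.1, 0.4, -0.3]
opening: 1.002
grasp_force: 0.0
```

```bash
python3 - <<'E'
from workcell import *
from corners import *
s=read_state();c=capture("wrist");c=dict(c,T=tool(s));np.save("w3.npy",c,allow_pickle=True);cv2.imwrite("pics/w3.png",c["image"][:,:,::-1])
print(s["time"],s["tool_pos"].round(4),s["ee_rot"].round(4))
E
```

```text
2.75 [ 0.5706 -0.1672  0.2209] [-6.6210e-01 -3.0682e+00  3.0000e-04]
```

View pics/w3.png

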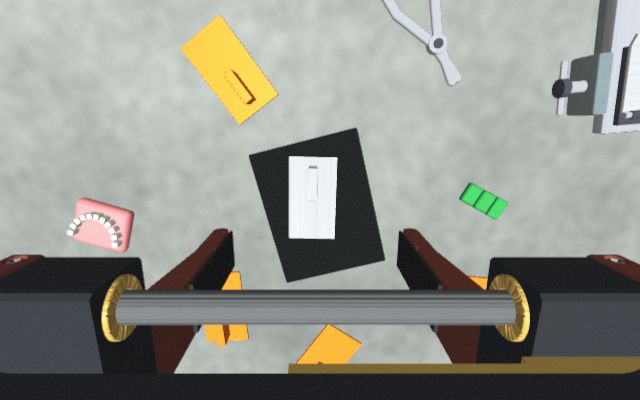

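Wrist view: the plate's corners are at about (289,156), (337,157), (335,239) and (288,238), with the rib top at (308–317, 165–200). I'll fit lines for sub-pixel corners.

```bash
cat >> corners.py <<'E'
def fitline(c,p,q,w=5,n=40):
    """strongest gradient along normals of p-q -> line fit (sub-pixel)"""
    g=cv2.GaussianBlur(cv2.cvtColor(c["image"],cv2.COLOR_RGB2GRAY).astype(np.float32),(0,0),.8)
    p,q=np.float32(p),np.float32(q);d=(q-p)/np.linalg.norm(q-p);nn=np.array([-d[1],d[0]])
    t=np.linspace(.1,.9,n)[:,None];o=np.arange(-w,w+.01,.25)
    X=(p+t*(q-p))[:,None]+o[:,None]*nn
    v=cv2.remap(g,X[...,0].astype(np.float32),X[...,1].astype(np.float32),1)
    G=np.abs(np.gradient(v,axis=1));k=G.argmax(1)
    pts=X[np.arange(n),k].astype(np.float32)
    for _ in range(3):
        vx,vy,x,y=cv2.fitLine(pts,cv2.DIST_HUBER,0,.01,.01).ravel()
        r=np.abs((pts-[x,y])@[-vy,vx]);keep=r<max(.5,2*np.median(r));pts=pts[keep].astype(np.float32)
    return np.cross([x,y,1],[x+vx,y+vy,1])
def quad(c,pts,w=5):
    L=[fitline(c,pts[i],pts[(i+1)%len(pts)],w) for i in range(len(pts))]
    out=[]
    for i in range(len(pts)):
        h=np.cross(L[i-1],L[i]);out.append(h[:2]/h[2])
    return np.array(out)
E
python3 - <<'E'
from corners import *
a,b,c=[np.load(f"w{i}.npy",allow_pickle=True).item() for i in(1,2,3)]
# base: near edge, long left side, (bare part only), long right
def baseq(c,nl,nr,ml,mr): 
    L=fitline(c,nl,nr);l=fitline(c,nl,ml);r=fitline(c,nr,mr)
    f=lambda A,B:(lambda h:h[:2]/h[2])(np.cross(A,B));return f(L,l),f(L,r)
P1=[(262,130),(365,120.3),(272.5,220),(370,209)]
W=[onz(a,*p,.036,a["T"]) for p in P1]
P2=[proj(b,p,b["T"]) for p in W]
A=baseq(a,*P1);B=baseq(b,*P2)
for x,y in zip(A,B):
    t,e=tri(ray(a,*x,a["T"]),ray(b,*y,b["T"]));print("base",x.round(1),y.round(1),t.round(4),round(e,4),onz(a,*x,.036,a["T"]).round(4))
# lip upper edge
lip=[(363.2,222.2),(283.2,229.7)]
l1=fitline(a,*lip,3)
q=quad(c,[(289,156),(337,157),(335,239),(288,238)],4);print("plate",q.round(1))
Q=np.array([onz(c,*p,.008,c["T"]) for p in q]);print(Q.round(4),np.linalg.norm(np.diff(Q,axis=0,append=Q[:1]),axis=1).round(4))
r=quad(c,[(308.5,165.5),(317.5,165.5),(317,200),(308,200)],3);print("rib",r.round(1))
Q=np.array([onz(c,*p,.032,c["T"]) for p in r]);print(Q.round(4),np.linalg.norm(np.diff(Q,axis=0,append=Q[:1]),axis=1).round(4))
for l in lsd(c["image"],12):
    if 280<l[0]<345 and 150<l[1]<245: print(l.round(1))
z=cv2.resize(a["image"][110:300,240:400,::-1],None,fx=3,fy=3);cv2.imwrite("pics/z.png",z)
E
```

```text
base [261.9 130.3] [303.2 130.3] [0.4592 0.1941 0.0364] 0.0004 [0.459  0.1941 0.036 ]
base [365.7 120.4] [391.3 122.1] [0.4952 0.2974 0.0336] 0.0001 [0.4951 0.2971 0.036 ]
plate [[288.3 155.5]
 [337.  156.8]
 [334.1 238.6]
 [288.6 238.5]]
[[ 0.5342 -0.1842  0.008 ]
 [ 0.5588 -0.1337  0.008 ]
 [ 0.6493 -0.1767  0.008 ]
 [ 0.6262 -0.2276  0.008 ]] [0.0561 0.1003 0.0559 0.1017]
rib [[309.5 164.3]
 [314.9 167.8]
 [318.4 199.7]
 [305.6 199.7]]
[[ 0.5507 -0.1644  0.032 ]
 [ 0.5566 -0.1606  0.032 ]
 [ 0.5909 -0.1718  0.032 ]
 [ 0.585  -0.1848  0.032 ]] [0.007  0.036  0.0143 0.0399]
[334.1 238.1 336.9 158.1]
[289.4 237.7 333.2 238.5]
[335.6 156.7 289.3 155.6]
[288.1 156.9 288.1 236.9]
[315.6 194.4 315.6 171.9]
[318.1 174.4 318.1 194.4]
```

The plate is measured at 56 x 100 mm, as given, with its centre at (0.592,-0.181), yaw -25.3° and rib at (0.572,-0.171). The base is 109 mm wide at z≈0.035 with yaw -19.3°. I'll descend to half height and check again.

>>> move_arm:
  rows:
    - [[-0.02,-0.02,0.2],[0,0,0.005],1]
    - [[-0.02,-0.02,0.4],[0,0,0.005],1]
    - [[-0.02,-0.02,0.6],[0,0,0.005],1]
    - [[-0.02,-0.02,0.75],[0,0,0.005],1]
    - [[-0.02,-0.02,0.75],[0,0,0.005],1]
    - [[-0.02,-0.02,0.75],[0,0,0.005],1]

```text
time: 3.3
tool_pos: [0.5725, -0.1686, 0.1089]
ee_rot: [-0.679, -3.064, -0.001]
contact_force: [0.1, 0.1, 0.5]
opening: 1.002
grasp_force: 0.0
```

```bash
python3 - <<'E'
from workcell import *
from corners import *
s=read_state();d=dict(capture("wrist"),T=tool(s));np.save("w4.npy",d,allow_pickle=True);cv2.imwrite("pics/w4.png",d["image"][:,:,::-1])
print(s["time"],s["tool_pos"].round(4),s["ee_rot"].round(4),"toolx yaw",np.degrees(np.arctan2(d["T"][1,0],d["T"][0,0])).round(2))
a,b,c=[np.load(f"w{i}.npy",allow_pickle=True).item() for i in(1,2,3)]
q=quad(c,[(289,156),(337,157),(335,239),(288,238)],4)
q4=quad(d,[proj(d,onz(c,*p,.008,c["T"]),d["T"]) for p in q],6)
Q=[]
for x,y in zip(q,q4):
    t,e=tri(ray(c,*x,c["T"]),ray(d,*y,d["T"]));w=onz(d,*y,.008,d["T"]);Q.append(w);print(y.round(1),t.round(4),round(e,4),w.round(4))
Q=np.array(Q);print(Q.mean(0),np.linalg.norm(np.diff(Q,axis=0,append=Q[:1]),axis=1).round(4))
v=Q[3]-Q[0]+Q[2]-Q[1];y=np.arctan2(v[1],v[0]);print("yaw",np.degrees(y),"rib",(Q.mean(0)[:2]-.022*np.array([np.cos(y),np.sin(y)])).round(4))
for im,n in((a,"a"),(b,"b")):
    for l in lsd(im["image"],20):
        p=onz(im,l[0],l[1],.036,im["T"]);r=onz(im,l[2],l[3],.036,im["T"])
        if .44<p[0]<.67 and .12<p[1]<.31: print(n,l.round(1),p[:2].round(4),r[:2].round(4),np.degrees(np.arctan2(*(r-p)[1::-1])).round(2))
E
```

```text
3.3 [ 0.5725 -0.1686  0.1089] [-6.7930e-01 -3.0639e+00 -1.0000e-03] toolx yaw 155.0
[277.  168.2] [ 0.534  -0.1839  0.0104] 0.0002 [ 0.5341 -0.1843  0.008 ]
[345.8 168.7] [ 0.5604 -0.1334 -0.0046] 0.0001 [ 0.5582 -0.1336  0.008 ]
[343.  281.4] [ 0.6481 -0.1763  0.0114] 0.0003 [ 0.6499 -0.1766  0.008 ]
[279.7 280.2] [ 6.286e-01 -2.298e-01 -2.000e-04] 0.0005 [ 0.6249 -0.2272  0.008 ]
[ 0.5917635  -0.18045222  0.008     ] [0.0562 0.1013 0.0565 0.1004]
yaw -25.187445516085774 rib [ 0.5719 -0.1711]
a [396.2 264.5 398.3 230.7] [0.661  0.2673] [0.623  0.2844] 155.77
a [311.9 284.2 334.5 282.2] [0.6431 0.1671] [0.652  0.1926] 70.95
a [337.  282.  366.9 279.4] [0.6529 0.1954] [0.6646 0.2289] 70.82
a [323.1 288.5 360.6 288.5] [0.6539 0.1769] [0.6724 0.2176] 65.53
a [372.5 261.9 370.2 210.6] [0.6465 0.2434] [0.5877 0.2644] 160.29
a [274.7 228.5 279.9 262. ] [0.5622 0.158 ] [0.6017 0.1451] -18.07
a [415.5 228.3 432.3 246.5] [0.6284 0.3032] [0.6572 0.3131] 18.96
a [279.8 263.1 282.5 283.2] [0.6029 0.1445] [0.6275 0.1359] -19.23
a [369.9 209.4 365.2 120.6] [0.5863 0.2646] [0.495  0.2966] 160.71
a 
[... 366 characters left out ...]
5 0.1501] [0.6619 0.2233] 70.83
b [310.9 213.2 314.6 245.7] [0.5607 0.1585] [0.6046 0.1441] -18.17
b [414.9 227.5 435.7 250.6] [0.6359 0.277 ] [0.679  0.2916] 18.69
b [394.  224.4 392.5 196.8] [0.6203 0.253 ] [0.5841 0.2647] 162.08
b [393.1 194.4 391.  123.2] [0.5814 0.2666] [0.4959 0.2961] 160.94
b [390.7 121.8 304.4 129.7] [0.4942 0.2964] [0.4594 0.1957] -109.06
b [303.  130.6 308.9 191.9] [0.4596 0.1936] [0.5334 0.168 ] -19.14
b [389.1 256.9 388.1 210.6] [0.6615 0.2304] [0.5992 0.2527] 160.28
b [318.1 275.7 393.1 269.6] [0.6473 0.1303] [0.6815 0.2286] 70.83
b [401.8 232.2 416.7 251.1] [0.635  0.2587] [0.6689 0.2677] 14.77
b [386.9 208.9 319.4 215.1] [0.5964 0.2522] [0.5676 0.1678] -108.79
```

View pics/w4.png

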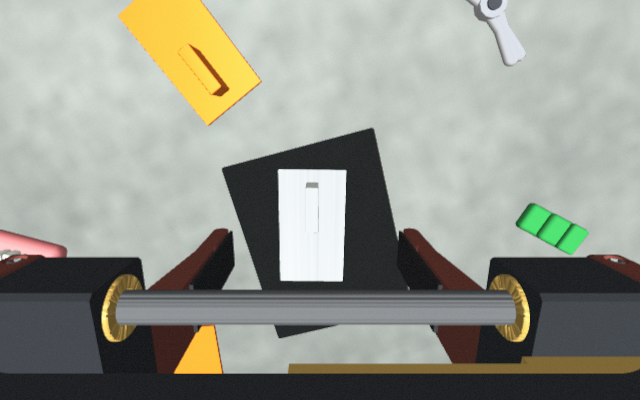

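Second view: plate corners agree, rib at (0.572,-0.171), tool already aligned. Descending to grasp.

>>> move_arm:
  rows:
    - [[0,-0.015,0.15],[0,0,0],1]
    - [[0,-0.015,0.3],[0,0,0],1]
    - [[0,-0.015,0.42],[0,0,0],1]
    - [[0,-0.015,0.52],[0,0,0],1]
    - [[0,-0.015,0.6],[0,0,0],1]
    - [[0,-0.015,0.65],[0,0,0],1]
    - [[0,-0.015,0.65],[0,0,0],1]
    - [[0,-0.015,0.65],[0,0,0],1]

```text
time: 4.02
tool_pos: [0.5725, -0.1732, 0.0134]
ee_rot: [0.684, 3.065, 0.0]
contact_force: [0.4, -0.4, -0.3]
opening: 1.003
grasp_force: 0.0
```

>>> move_arm:
  rows:
    - [[0,0,0],[0,0,0],0.3]
    - [[0,0,0],[0,0,0],0.2]
    - [[0,0,0],[0,0,0],0.15]
    - [[0,0,0],[0,0,0],0.1]
    - [[0,0,0],[0,0,0],0.05]
    - [[0,0,0],[0,0,0],0]
    - [[0,0,0],[0,0,0],0]
    - [[0,0,0],[0,0,0],0]
  force: 40

```text
time: 4.68
tool_pos: [0.5718, -0.1732, 0.0126]
ee_rot: [-0.685, -3.066, -0.0]
contact_force: [-0.4, -0.5, -0.5]
opening: 0.433
grasp_force: 0.0
```

>>> move_arm:
  rows:
    - [[0.005,0.012,0.012],[0,0,0],0]
    - [[0.005,0.012,0.012],[0,0,0],0]
    - [[0.005,0.012,0.012],[0,0,0],0]
    - [[0.005,0.012,0.012],[0,0,0],0]
    - [[0.005,0.012,0.012],[0,0,0],0]
    - [[0.005,0.012,0.012],[0,0,0],0]
    - [[0.005,0.012,0.012],[0,0,0],0]

```text
time: 5.27
tool_pos: [0.5718, -0.1713, 0.0108]
ee_rot: [-0.685, -3.066, 0.0]
contact_force: [0.3, -0.1, -1.9]
opening: 0.109
grasp_force: 40.0
```

```bash
python3 - <<'E'
from workcell import *
from h import *
s=read_state();T=tool(s);print(s["tool_pos"],s["contact_force"].round(2),s["opening"],s["grasp_force"],np.degrees(np.arctan2(T[1,0],T[0,0])))
E
```

```text
[ 0.57184252 -0.17125729  0.01078512] [ 0.33 -0.06 -1.88] 0.10894929858657698 39.99550223350525 154.81831685405484
```

Grasped: opening 9.6 mm matches the rib. Lifting and carrying to the base.

>>> move_arm:
  rows:
    - [[0,0,-0.1],[0,0,0],0]
    - [[0,0,-0.25],[0,0,0],0]
    - [[0,0,-0.4],[0,0,0],0]
    - [[0,0,-0.55],[0,0,0],0]
    - [[0,0,-0.67],[0,0,0],0]
    - [[0,0,-0.73],[0,0,0],0]
    - [[0,0,-0.73],[0,0,0],0]

```text
time: 5.85
tool_pos: [0.5731, -0.1716, 0.1222]
ee_rot: [0.684, 3.063, 0.0]
contact_force: [-0.8, 0.1, -2.1]
opening: 0.11
grasp_force: 40.0
```

>>> move_arm:
  rows:
    - [[0.06,0.09,0],[0,0,0],0]
    - [[0.18,0.26,0],[0,0,0],0]
    - [[0.3,0.43,0],[0,0,0],0]
    - [[0.41,0.6,0],[0,0,0],0]
    - [[0.52,0.755,0],[0,0,0],0]

```text
time: 6.27
tool_pos: [0.5482, -0.0338, 0.1189]
ee_rot: [-0.684, -3.064, 0.001]
contact_force: [1.3, -0.0, -0.9]
opening: 0.106
grasp_force: 40.0
```

>>> move_arm:
  rows:
    - [[0.11,0.16,0],[0,0,0],0]
    - [[0.22,0.32,0],[0,0,0],0]
    - [[0.33,0.48,0],[0,0,0],0]
    - [[0.43,0.62,0],[0,0,0],0]
    - [[0.52,0.755,0],[0,0,0],0]

```text
time: 6.68
tool_pos: [0.5255, 0.1017, 0.1189]
ee_rot: [-0.683, -3.064, 0.002]
contact_force: [-0.0, 0.1, -0.8]
opening: 0.109
grasp_force: 40.0
```

>>> move_arm:
  rows:
    - [[0.11,0.16,0],[0,0,-0.006],0]
    - [[0.22,0.32,0],[0,0,-0.014],0]
    - [[0.33,0.48,0],[0,0,-0.022],0]
    - [[0.43,0.62,0],[0,0,-0.028],0]
    - [[0.5,0.72,0],[0,0,-0.034],0]
    - [[0.53,0.755,0],[0,0,-0.034],0]
    - [[0.53,0.755,0],[0,0,-0.034],0]
    - [[0.53,0.755,0],[0,0,-0.034],0]

```text
time: 7.35
tool_pos: [0.5033, 0.2349, 0.1198]
ee_rot: [-0.522, -3.097, 0.002]
contact_force: [1.1, -1.2, -1.7]
opening: 0.11
grasp_force: 40.0
```

```bash
python3 - <<'E'
from workcell import *
from corners import *
s=read_state();d=dict(capture("wrist"),T=tool(s));np.save("w5.npy",d,allow_pickle=True);cv2.imwrite("pics/w5.png",d["image"][:,:,::-1])
T=d["T"];print(s["time"],s["tool_pos"].round(4),s["contact_force"].round(2),s["opening"],"yaw",np.degrees(np.arctan2(T[1,0],T[0,0])).round(2),"tilt",T[:2,2].round(4))
for l in lsd(d["image"],20):
    if 220<l[0]<430 and 80<l[1]<292: print(l.round(1))
E
```

```text
7.35 [0.5033 0.2349 0.1198] [ 1.13 -1.2  -1.66] 0.11006962759599861 yaw 160.86 tilt [-0.0007 -0.0014]
[325.4 289.4 325.5 230.6]
[304.2 230.6 305.1 288.1]
[281.3 255.8 289.2 229.7]
[350.6 256.8 435.6 256.6]
[340.8 228.8 348.9 255.8]
[286.  275.6 285.  339.4]
[340.3 292.  341.9 317. ]
[385.6 170.2 245.6 170.1]
[368.1 197.3 261.9 197.3]
[382.  254.4 386.9 173.1]
[245.8 189.4 249.3 254.4]
[249.4 167.  383.1 167. ]
[366.2 221.9 368.8 199.5]
[263.  230.6 265.  251.9]
[365.5 253.1 367.3 224.3]
[265.6 194.4 365.6 194.5]
[262.4 199.4 263.8 228.2]
[328.6 240.7 332.1 276.9]
[297.6 281.9 301.2 244.4]
```

View pics/w5.png

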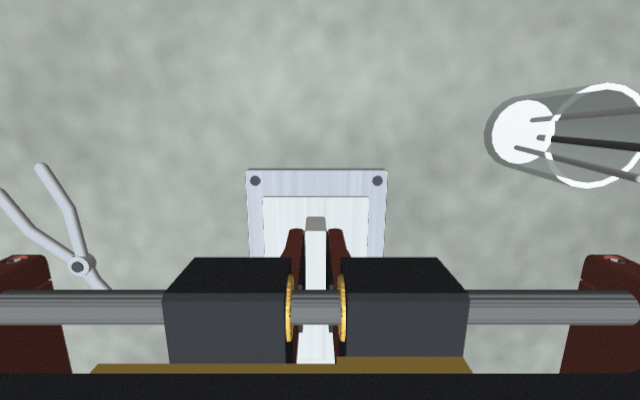

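The plate is held level and square: its rear edge at row 197 is parallel to the base's near edge at row 170. Computing offsets.

```bash
python3 - <<'E'
from corners import *
d=np.load("w5.npy",allow_pickle=True).item();T=d["T"]
def x(A,B): h=np.cross(A,B);return h[:2]/h[2]
re=fitline(d,(264,197.3),(367,197.3),1.5)
l=fitline(d,(262.4,199.4),(263.8,228.2),2);r=fitline(d,(368.8,199.5),(366.2,222),2)
zt=T[2,3]-.0028
inv=np.linalg.inv(T)
P=[onz(d,*x(re,k),zt,T) for k in(l,r)]
print("plate in tool",[(inv@np.r_[p,1])[:3].round(4) for p in P],np.linalg.norm(P[0]-P[1]))
be=fitline(d,(249,170.2),(384,170.1),1.5);bl=fitline(d,(246,185),(249.3,254),3);br=fitline(d,(386.3,185),(382,254),3)
B=[onz(d,*x(be,k),.036,T) for k in(bl,br)]
print("base near",np.round(B,4),np.linalg.norm(B[0]-B[1]))
m=(B[0]+B[1])/2;v=B[1]-B[0];yaw=np.degrees(np.arctan2(v[1],v[0]))-90;print("base yaw",yaw)
pm=(P[0]+P[1])/2;pv=P[1]-P[0];print("plate yaw",np.degrees(np.arctan2(pv[1],pv[0]))-90)
X=np.array([np.cos(np.radians(yaw)),np.sin(np.radians(yaw))]);Y=np.array([-X[1],X[0]])
dd=(pm-m)[:2];print("plate rear mid in base: x",-.12+dd@X,"y",dd@Y,"TCP in base",-.12+(T[:2,3]-m[:2])@X,(T[:2,3]-m[:2])@Y)
E
```

```text
plate in tool [array([ 0.0274, -0.0272,  0.0028]), array([0.0275, 0.0288, 0.0028])] 0.055954221836053565
base near [[0.4581 0.1945 0.036 ]
 [0.4947 0.2967 0.036 ]] 0.10859639113951222
base yaw -19.697431608873245
plate yaw -19.031064098840403
plate rear mid in base: x -0.11845089046467691 y -0.00042918859248501607 TCP in base -0.09100147206960361 -0.000949230932746469
```

>>> move_arm:
  rows:
    - [[0.02,0,0.12],[0,0,0],0]
    - [[0.02,0,0.24],[0,0,0],0]
    - [[0.02,0,0.34],[0,0,0],0]
    - [[0.02,0,0.41],[0,0,0],0]
    - [[0.02,0,0.45],[0,0,0],0]
    - [[0.02,0,0.47],[0,0,0],0]
    - [[0.02,0,0.47],[0,0,0],0]
    - [[0.02,0,0.47],[0,0,0],0]

```text
time: 8.07
tool_pos: [0.5011, 0.2372, 0.0504]
ee_rot: [0.521, 3.097, 0.001]
contact_force: [-0.4, 0.4, -1.4]
opening: 0.111
grasp_force: 40.0
```

>>> move_arm:
  rows:
    - [[0,0,0.01],[0,0,0],0]
    - [[0,0,0.02],[0,0,0],0]
    - [[0,0,0.03],[0,0,0],0]
    - [[0,0,0.035],[0,0,0],0]
    - [[0,0,0.035],[0,0,0],0]
    - [[0,0,0.035],[0,0,0],0]

```text
time: 8.57
tool_pos: [0.5005, 0.2374, 0.0446]
ee_rot: [-0.52, -3.098, 0.0]
contact_force: [0.6, -0.4, -1.2]
opening: 0.113
grasp_force: 40.0
```

>>> move_arm:
  rows:
    - [[0,0,0.005],[0,0,0],0]
    - [[0,0,0.01],[0,0,0],0]
    - [[0,0,0.012],[0,0,0],0]
    - [[0,0,0.012],[0,0,0],0]

```text
time: 8.9
tool_pos: [0.5005, 0.2374, 0.0428]
ee_rot: [-0.52, -3.098, -0.0]
contact_force: [0.0, 0.1, -0.9]
opening: 0.107
grasp_force: 40.0
```

>>> move_arm:
  rows:
    - [[0,0,0.003],[0,0,0],0]
    - [[0,0,0.005],[0,0,0],0]
    - [[0,0,0.005],[0,0,0],0]
    - [[0,0,0.005],[0,0,0],0]

```text
time: 9.23
tool_pos: [0.5005, 0.2374, 0.0427]
ee_rot: [-0.52, -3.098, -0.0]
contact_force: [-3.3, -1.1, 5.9]
opening: 0.108
grasp_force: 40.0
```

```bash
python3 - <<'E'
from workcell import *
from corners import *
s=read_state();T=tool(s);print(s["time"],s["tool_pos"].round(4),s["contact_force"].round(2),s["wrist_torque"].round(2),"yaw",np.degrees(np.arctan2(T[1,0],T[0,0])).round(2),"tilt",T[:2,2].round(4))
c=capture("side");r=cv2.resize(c["image"][120:195,230:355,::-1],(800,480),interpolation=cv2.INTER_CUBIC);cv2.imwrite("pics/s6.png",r)
E
```

```text
9.2333 [0.5005 0.2374 0.0427] [-3.3  -1.12  5.85] [-0.18  0.61 -0.02] yaw 160.93 tilt [-0.0001  0.0003]
```

View pics/s6.png

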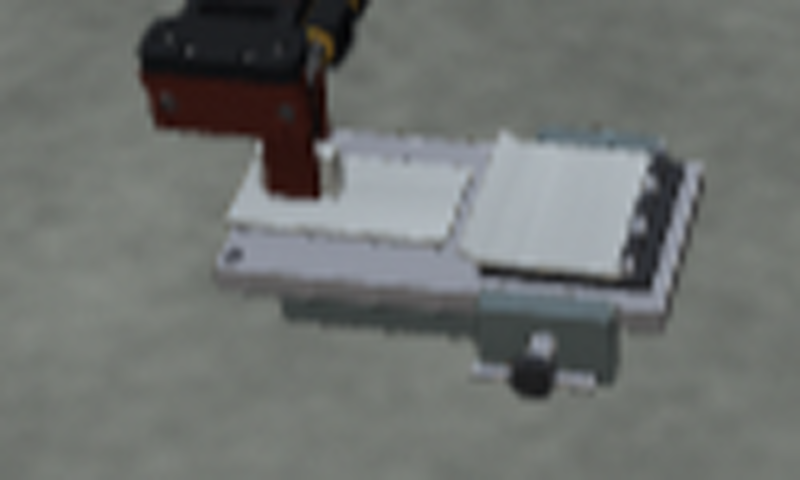

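Plate rests on the steel (contact at z=0.0427, as expected), with its front edge just short of the lip and square to it. Sliding in.

>>> move_arm:
  rows:
    - [[-0.01,0,-0.003],[0,0,0],0]
    - [[-0.03,0,-0.003],[0,0,0],0]
    - [[-0.05,0,-0.003],[0,0,0],0]
    - [[-0.07,0,-0.003],[0,0,0],0]
    - [[-0.09,0,-0.003],[0,0,0],0]
    - [[-0.11,0,-0.003],[0,0,0],0]
    - [[-0.13,0,-0.003],[0,0,0],0]
    - [[-0.13,0,-0.003],[0,0,0],0]

```text
time: 9.95
tool_pos: [0.5194, 0.2314, 0.0427]
ee_rot: [0.52, 3.098, 0.001]
contact_force: [-1.7, 0.6, 3.5]
opening: 0.114
grasp_force: 40.0
```

```bash
python3 - <<'E'
from workcell import *
from corners import *
s=read_state();T=tool(s);print(s["time"],s["tool_pos"].round(4),s["contact_force"].round(2),s["wrist_torque"].round(2),"yaw",np.degrees(np.arctan2(T[1,0],T[0,0])).round(2),"tilt",T[:2,2].round(4))
d=s["tool_pos"][:2]-[.5902,.2062];print("base xy",d@[.945,-.327],d@[.327,.945])
E
```

```text
9.95 [0.5194 0.2314 0.0427] [-1.74  0.59  3.55] [0.21 0.39 0.04] yaw 160.94 tilt [0.0003 0.0007]
base xy -0.07516648961547363 0.0006636340069347685
```

>>> move_arm:
  rows:
    - [[-0.01,0,0],[0,0,0],0]
    - [[-0.03,0,0],[0,0,0],0]
    - [[-0.05,0,0],[0,0,0],0]
    - [[-0.07,0,0],[0,0,0],0]
    - [[-0.09,0,0],[0,0,0],0]
    - [[-0.115,0,0],[0,0,0],0]
    - [[-0.14,0,0],[0,0,0],0]
    - [[-0.14,0,0],[0,0,0],0]

```text
time: 10.62
tool_pos: [0.5392, 0.2245, 0.0427]
ee_rot: [0.52, 3.098, 0.001]
contact_force: [-1.8, 1.0, 3.7]
opening: 0.113
grasp_force: 40.0
```

```bash
python3 - <<'E'
from workcell import *
from corners import *
s=read_state();T=tool(s);print(s["time"],s["tool_pos"].round(4),s["contact_force"].round(2),s["wrist_torque"].round(2),"yaw",np.degrees(np.arctan2(T[1,0],T[0,0])).round(2),"tilt",T[:2,2].round(4))
d=s["tool_pos"][:2]-[.5902,.2062];print("base xy",d@[.945,-.327],d@[.327,.945])
c=capture("side");r=cv2.resize(c["image"][120:195,230:355,::-1],(800,480),interpolation=cv2.INTER_CUBIC)
w=capture("top");q=cv2.resize(w["image"][170:260,205:285,::-1],(400,450),interpolation=cv2.INTER_CUBIC)
cv2.imwrite("pics/f.png",np.hstack([cv2.resize(r,(400,450)),q]))
E
```

```text
10.6167 [0.5392 0.2245 0.0427] [-1.76  1.05  3.67] [0.2  0.36 0.06] yaw 160.94 tilt [0.0004 0.0006]
base xy -0.054123347185678246 0.0005876030094492982
```

View pics/f.png

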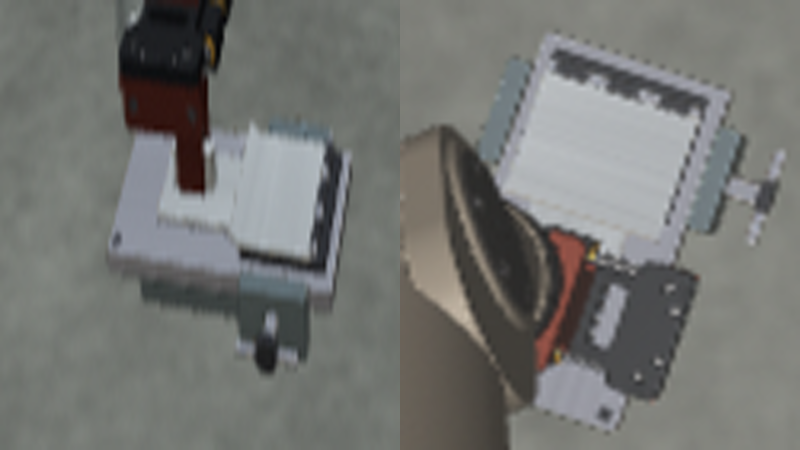

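The plate's front edge is about 30 mm in, square, with the keeper down. Now the push, in small steps.

>>> move_arm:
  rows:
    - [[0,0,0.002],[0,0,0],0]
    - [[0,0,0.004],[0,0,0],0]
    - [[0,0,0.006],[0,0,0],0]
    - [[0,0,0.007],[0,0,0],0]
    - [[0,0,0.007],[0,0,0],0]
    - [[0,0,0.007],[0,0,0],0]

```text
time: 11.22
tool_pos: [0.5393, 0.2245, 0.0427]
ee_rot: [0.52, 3.097, 0.002]
contact_force: [-4.7, 0.1, 13.3]
opening: 0.112
grasp_force: 40.0
```

>>> move_arm:
  rows:
    - [[0,0,-0.002],[0,0,0],0]
    - [[0,0,-0.002],[0,0,0],0]
    - [[0,0,-0.002],[0,0,0],0]
    - [[0,0,-0.002],[0,0,0],0]
    - [[0,0,-0.002],[0,0,0],0]
    - [[0,0,-0.002],[0,0,0],0]
    - [[0,0,-0.002],[0,0,0],0]
    - [[0,0,-0.002],[0,0,0],0]

```text
time: 11.88
tool_pos: [0.5393, 0.2245, 0.0427]
ee_rot: [0.52, 3.097, 0.001]
contact_force: [-3.7, 0.5, 10.9]
opening: 0.105
grasp_force: 40.0
```

```bash
python3 - <<'E'
from workcell import *
from corners import *
s=read_state();T=tool(s);print(s["time"],s["tool_pos"].round(4),s["contact_force"].round(2),s["wrist_torque"].round(2),"yaw",np.degrees(np.arctan2(T[1,0],T[0,0])).round(2),"tilt",T[:2,2].round(4))
for _ in range(3): capture("side"); print(read_state()["contact_force"].round(2))
E
```

```text
11.8833 [0.5393 0.2245 0.0427] [-3.73  0.47 10.93] [0.08 0.78 0.02] yaw 160.94 tilt [0.001  0.0008]
[-3.52  0.1  11.23]
[-3.33  0.43 11.23]
[-3.63  0.3  11.34]
```

>>> move_arm:
  rows:
    - [[0,0,-0.001],[0,0,0],0]
    - [[0,0,-0.001],[0,0,0],0]
    - [[0,0,-0.001],[0,0,0],0]
    - [[0,0,-0.001],[0,0,0],0]
    - [[0,0,-0.001],[0,0,0],0]
    - [[0,0,-0.001],[0,0,0],0]
    - [[0,0,-0.001],[0,0,0],0]
    - [[0,0,-0.001],[0,0,0],0]

```text
time: 12.7
tool_pos: [0.5392, 0.2245, 0.0427]
ee_rot: [0.52, 3.097, 0.001]
contact_force: [-1.9, 0.6, 9.1]
opening: 0.111
grasp_force: 40.0
```

```bash
python3 - <<'E'
from workcell import *
s=read_state();print(s["tool_pos"],s["contact_force"],s["grasp_force"])
if 8<s["contact_force"][2]<11.5: print(finish_job())
E
```

```text
[0.53924261 0.22447564 0.04271652] [-1.93314273  0.6156301   9.07902794] 40.001294016838074
the job is handed in; nothing more can be done
None
```

The job is handed in at about 12.7 s: the plate's front edge is about 30 mm in under the keeper lip and square to it, the keeper looked down in the pictures, and the arm still holds the rib, pressing at about 9–10 N.

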